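# Line up a stand's foot plate with a drift pin and fit the bolt

### The arm

A 7-joint arm with a two-finger parallel gripper is mounted at the origin on the work surface. World frame = base frame: x ahead of the robot, y to its left, z up, the work surface at z = 0. Lengths are in m, angles in rad, forces in N, time in s.
With the tool pointing down it reaches from about 0.35 to 0.9 m from the base axis. Payload 8.1 kg.
Tool frame: the origin (TCP) lies midway between the tips of the shut fingers; the grasp point (between the pads) lies 19 mm behind it; z points along the fingers, x is the direction in which the jaws open and shut, and the axes are right-handed (so a half turn about z gives the same grasp; the last joint's range is limited). The gripper opens to 92 mm and grips with 3 to 60 N. Pads are 19 mm wide; open, the fingers measure 130 mm over their backs; the gripper's body (75 mm by 190 mm) begins 47 mm behind the grasp point.
Start: joints at [-1.41, 0.434, 0.025, 1.573, -0.012, 1.134, -0.075], TCP at [0.163, 0.603, 0.227] pointing down, gripper open.
Joint ranges: [-2.62, 2.62], [-0.44, 2.09], [-1.27, 1.32], [0.08, 2.57], [-1.32, 4.46], [0.12, 2], [-2.74, 2.74]. Speed limits (rad/s): [2.22, 2.22, 3.01, 3.01, 3.14, 3.14, 3.14].

### API

Orientations are given as a rotation vector (axis times angle).
In Python, from cell import arm gives the robot as it stands. The module is installed in compiled form; this text tells all that it offers.
- The arm moves only by the tool play_rows, never from a script. Its argument "motion" is a list of rows, each a list of 7 numbers: the gripper's target within -1 to 1 (fully open at 1, half-way at 0, shut at -1), then the shift along the tool's x, y, z in mm, then the turn, a rotation vector about the tool's x, y, z in rad. In form: [[claw, tx, ty, tz, ax, ay, az], ...]. A call has 1 to 10 rows; each row is the pose to reach, as a shift and turn from the pose measured when the call began, along the tool's axes at that moment; what a row does not reach only later rows make up. A row lasts 1/10 s, in which the tool goes at most 50 mm and 8.59 degrees, less where a joint would pass 70% of its speed; a pose out of reach is approached as far as the arm can. A call with a gripper value outside its range is refused whole. The fingers move at their own pace and stop on an object; "force" is the grip in N (left out, the last holds). Time passes only in rows, so rows that repeat a pose let the fingers close. It gives the time, the measured TCP pose, the force and the opening at its end, in the units of the state.
- arm.observe(): the state, without advancing time (a new reading comes with each control period).
- arm.get_image(name): name is "scene" or "top" or "wrist"; returns a dict with "img" (480x640x3 uint8, blue, green, red), "depth" (480x640 float32, m along the optical axis (not along the pixel's ray), 0 where there is no reading), "K" (3x3 intrinsics, pixels), "rvec" (rotation vector, rad) and "tvec" (3), from world to camera coordinates, as OpenCV has them. Camera axes: x right, y down, z forward; pixel columns grow to the right and rows downward; lengths in m; the calibration is good to about 2 mm. A picture is of the moment at which its call begins.
- arm.sign_off(): hands the job in, once; it reports no verdict.
Trained networks look in a picture, given as the dict that the camera call returned (one of the last four; its "shot" number tells which), for a name from the list of things; names that differ only in an ending like _2 or _b are one class to them, and where a whole thing is asked for, a point or a joint stands for the part that bears it (a point fixed in the world has none). Each returns a list of dicts, best first, with "score" (0 to 1); they miss things now and then, are a little off and sometimes report something else, mostly with a low value. They report only what shows in the picture. A call takes as long as a camera call. They do not tell look-alikes from the thing itself.
- arm.look_for(picture, query): "box" ([left, top, width, height] as shares, 0 to 1, of the picture: columns of its width, rows of its height, round what is visible of it).
The state is a dict: "clock": time; "joints": joint angles; "dq": joint speeds; "joint_efforts": joint torques, N m; "position": TCP position; "ee_rot": TCP orientation; "force": force on the tool from outside, world axes, zero at the start; "ft_torque": the same for the moment, N m; "width": opening from 0.0 (shut) to 1.0 (fully open).
Only numpy, scipy, OpenCV 4.12 (cv2) and the standard library are available. Lean on these libraries where they do the work, as an engineer would, in place of code of your own. Each camera call takes 0.05 s, during which the arm holds its last target. There are 200 camera calls.

### The job

The blue foot plate of the bamboo stand hangs on one bolt and has swung a little, so its two open holes no longer match the holes in the timber below. First push the red-headed drift pin fully home in one of the two open holes (either one) to bring the plate into line, then, leaving the pin there, drop the loose dark-headed bolt fully home in the other, and let go of everything.

Things in the scene. Friction and masses are not known exactly. Their poses are not given: they have to be found in the camera images.
- base: Fixed timber foot: light block 210 x 210 x 45 mm on a round board 10 mm thick. Origin: underside centre, z up. Block top z = 55 mm, blue plate top z = 63. Two upright 32 mm holes in the block at x = -50, y = +70 and -70 mm, 45 deep. Fitted bolt, the plate's pivot, at x = 70, y = 0 (head to z = 87). Green bamboo stub in a 64 mm wide socket on the plate near x = 8, y = 0, to z = 113.
- plate (a joint): Swing (rad) of the blue plate (190 x 196 x 8 mm) on the fitted bolt, positive anticlockwise from above, stops at 0.1 either way, light friction (1 N at a hole). At 0 its two open 32 mm holes lie exactly over the block's; it starts at 0.05 to 0.075, which puts them 7 to 10 mm aside.
- drift_pin: Loose steel pin, 0.2-0.4 kg, upright. Origin: collar's underside centre, z up. Collar 44 wide, 6 thick; red round grip 30 wide, z = 6 to 38 mm. Below: 30 mm shank to z = -14, taper to a 7 mm nose at -48. Home: collar on plate. Pin, bolt, wood-handled awl (54 high) stand in any order in a fixed rack 70 mm high, 90 mm apart, in a row along world y within 15 deg; gripping along world x is clear.
- bolt: Loose steel bolt with its washer in one piece, 0.2-0.4 kg, upright in the same rack. Origin: washer's underside centre, z up. Washer 44 wide, 4 thick; dark round head 36 wide, z = 4 to 28 mm, black recess on top. Below: 24 mm shank to z = -33, chamfered to 16 mm at its end, z = -40. No thread: it drops in. Home: washer on plate.
There are look-alikes about, which are no part of the job. What is shaped like the bolt but orange or purple is not meant.

How it is judged:
By the outcome, as a careful person would: the job done as asked, in the order asked, and still so for the second after the job is handed in, with the robot touching nothing.
It also fails if it takes over 64 s, if anything falls off the work surface, if the arm or the gripper's body presses on something with over 40 N, if the wrist force passes 120 N, or if a joint passes its speed limit or range.

## Working session

There is one attempt and no reset: what is moved stays moved. The work goes in short steps, Python scripts to look and compute and a tool call to move; the robot and the scene stay as the last step left them, time stands still between calls to the robot, and variables do not carry over. Pictures are saved under pics/ and viewed, on a budget of 10 in all, crops included, one or two more only if the job needs it, and the job is handed in when it is done.

Besides the shell and the picture viewer there is one more tool, called after "Call:" as name(argument=value, ...) on one line, values as JSON. play_rows: Moves the arm, as the interface text tells. Its arguments: {"type":"object","properties":{"motion":{"type":"array"},"force":{"type":"number"}},"required":["motion"]}

```bash
mkdir -p pics; cat > h.py <<'E'
import numpy as np, cv2
from cell import arm
def cam(n): return arm.get_image(n)
def world(p,u,v,d=None):
    d=p["depth"][int(v),int(u)] if d is None else d
    K=p["K"];c=np.array([(u-K[0,2])/K[0,0]*d,(v-K[1,2])/K[1,1]*d,d])
    R=cv2.Rodrigues(np.array(p["rvec"],float))[0]
    return R.T@(c-np.array(p["tvec"]).ravel())
def cloud(p):
    d=p["depth"];K=p["K"];v,u=np.mgrid[:480,:640]
    c=np.stack([(u-K[0,2])/K[0,0]*d,(v-K[1,2])/K[1,1]*d,d],-1)
    R=cv2.Rodrigues(np.array(p["rvec"],float))[0]
    w=(c-np.array(p["tvec"]).ravel())@R; w[d==0]=np.nan
    return w
def atz(p,u,v,z):
    a=world(p,u,v,1.);R=cv2.Rodrigues(np.array(p["rvec"],float))[0]
    o=-R.T@np.array(p["tvec"]).ravel(); return o+(a-o)*(z-o[2])/(a[2]-o[2])
E
python3 - <<'E'
from h import *
s=arm.observe();print({k:np.round(v,3) for k,v in s.items()})
a=[]
for n in ("scene","top"):
    p=cam(n);a.append(p["img"]); cv2.imwrite(f"pics/{n}0.png",p["img"])
    for q in ("base","plate","drift_pin","bolt"):
        for r in arm.look_for(p,q)[:4]:
            l,t,w,h=np.array(r["box"])*[640,480,640,480]
            print(n,q,round(r["score"],2),np.round([l,t,w,h]),np.round(world(p,l+w/2,t+h/2),3))
E
```

```text
{'clock': np.float64(0.0), 'joints': array([-1.41 ,  0.435,  0.025,  1.574, -0.012,  1.134, -0.075]), 'dq': array([-0.   ,  0.001,  0.001,  0.   , -0.   ,  0.002, -0.001]), 'joint_efforts': array([-1.0000e-03, -6.6785e+01,  9.8500e-01, -3.1445e+01, -6.1000e-02,
        4.3000e-02,  0.0000e+00]), 'position': array([0.163, 0.603, 0.226]), 'ee_rot': array([ 2.494e+00,  1.909e+00, -2.000e-03]), 'force': array([-0.255,  0.37 ,  0.072]), 'ft_torque': array([ 0.038, -0.016,  0.038]), 'width': np.float64(0.998)}
scene base 0.64 [371. 128. 142. 117.] [0.535 0.171 0.064]
scene plate 0.62 [379. 127. 132. 101.] [0.531 0.177 0.085]
scene bolt 0.73 [242. 328.  25.  23.] [ 0.626 -0.309  0.068]
scene bolt 0.68 [204. 279.  27.  28.] [ 0.527 -0.325  0.097]
scene bolt 0.6 [145. 291.  28.  25.] [ 0.475 -0.423  0.067]
top base 0.63 [ 58. 163. 173. 165.] [0.494 0.18  0.109]
top plate 0.57 [ 75. 180. 129. 120.] [0.502 0.187 0.113]
top drift_pin 0.96 [389. 236.  23.  23.] [ 0.495 -0.235  0.106]
top bolt 0.94 [489. 259.  30.  26.] [ 0.459 -0.417  0.068]
top bolt 0.84 [490. 208.  31.  22.] [ 0.55  -0.422  0.067]
top bolt 0.81 [423. 173.  25.  26.] [ 0.607 -0.303  0.065]
top bolt 0.56 [439. 228.  27.  26.] [ 0.509 -0.322  0.097]
```

View pics/top0.png

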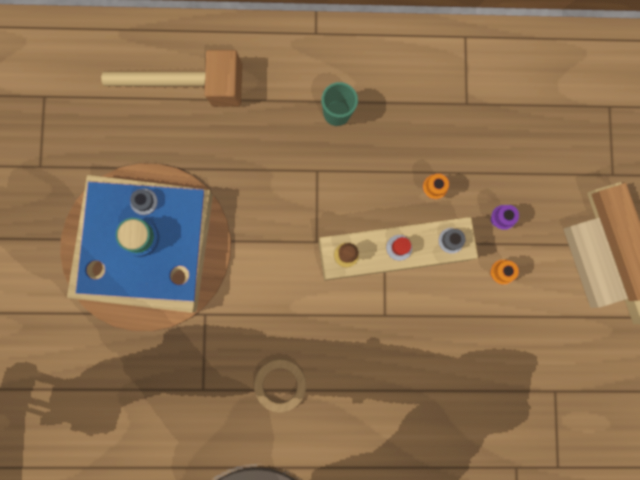

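View pics/scene0.png

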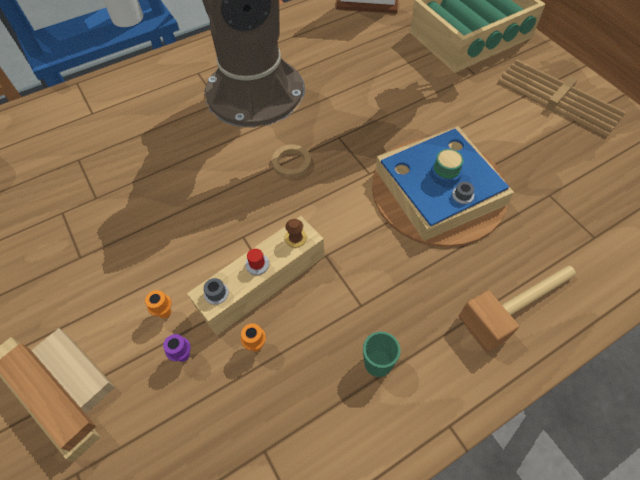

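The top view shows the rack holding the awl (347,253), the red pin (401,247) and the dark bolt (453,240). Orange look-alikes are at (437,186) and (506,271), and a purple one at (505,216). The dark one in the rack at (453,240) fits the description. The dark head at (144,200) is the fitted pivot bolt. The plate's open holes are at (95,269) and (180,275).

```bash
cat > m.py <<'E'
from h import *
def cen(m):
    n,l,s,c=cv2.connectedComponentsWithStats(m.astype(np.uint8)); i=1+np.argmax(s[1:,4]); return c[i],s[i]
if __name__=="__main__":
    p=cam("top");im=p["img"].astype(int);w=cloud(p);hsv=cv2.cvtColor(p["img"],cv2.COLOR_BGR2HSV)
    m=np.zeros((480,640),bool);m[220:275,375:425]=1
    c,s=cen(m&(w[...,2]>.1));print("pin top",c,s,atz(p,*c,.108))
    m[:]=0;m[215:265,430:475]=1
    c,s=cen(m&(w[...,2]>.088));print("bolt top",c,s,atz(p,*c,.098))
    m[:]=0;m[160:330,55:235]=1
    k=m&(w[...,2]>.048)&(w[...,2]<.07)
    P=(w[k][:,:2]*1e4).astype(np.float32);r=cv2.minAreaRect(P);print("block",np.array(r[0])/1e4,np.array(r[1])/1e4,r[2])
    k=m&(hsv[...,0]>100)&(hsv[...,0]<120)&(hsv[...,1]>150)&(w[...,2]>.055)&(w[...,2]<.07)
    P=(w[k][:,:2]*1e4).astype(np.float32);r=cv2.minAreaRect(P);print("plate",np.array(r[0])/1e4,np.array(r[1])/1e4,r[2],np.median(w[k][:,2]))
    k2=m&(w[...,2]>.08)&(w[...,2]<.095);c,s=cen(k2);print("fitted",c,s,atz(p,*c,.087))
    b=p["img"][150:340,40:250];cr=p["img"][205:285,310:490]
    b=cv2.resize(b,None,fx=2.8,fy=2.8,interpolation=3);cr=cv2.resize(cr,(588,261),interpolation=3)
    cv2.imwrite("pics/c1.png",cv2.resize(np.vstack([b,cr]),None,fx=.75,fy=.75))
E
python3 m.py
```

```text
pin top [401.56060606 245.0719697 ] [393 236  18  19 264] [ 0.49918251 -0.23580561  0.108     ]
bolt top [453.73809524 238.4021164 ] [443 228  23  22 378] [ 0.51231235 -0.32421732  0.098     ]
block [0.50494175 0.20279336] [0.2127157  0.21086658] 83.69051361083984
plate [0.50690298 0.19788857] [0.19199109 0.1830443 ] 86.66593933105469 0.06331140543801975
fitted [140.52533333 199.056     ] [130 189  22  21 375] [0.57330887 0.19417879 0.087     ]
```

View pics/c1.png

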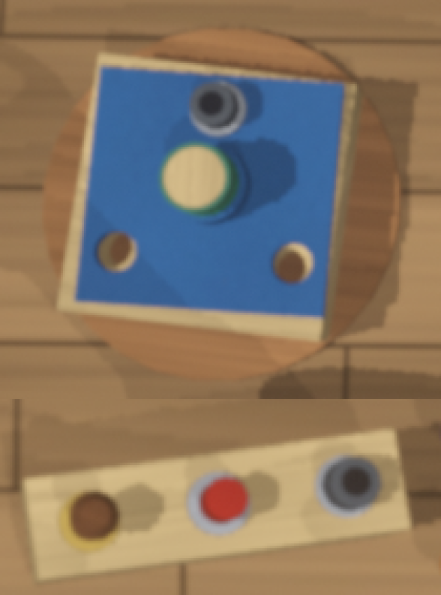

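```bash
cat > go.py <<'E'
# python3 go.py x y z [yaw_deg] ... : shift/turn from current pose
import sys;from h import *
def plan(*T):
    s=arm.observe();R=cv2.Rodrigues(np.array(s["ee_rot"]))[0]
    for t in T:
        y=np.radians(t[3] if len(t)>3 else 0)
        Rt=np.array([[np.cos(y),np.sin(y),0],[np.sin(y),-np.cos(y),0],[0,0,-1]])
        print(np.round(R.T@(np.array(t[:3])-s["position"])*1000,1),np.round(cv2.Rodrigues(R.T@Rt)[0].ravel(),4))
if __name__=="__main__":
    plan(*[list(map(float,a.split(","))) for a in sys.argv[1:]])
E
python3 go.py .42,.25,.22,37 .49,-.236,.2 .499,-.236,.2
```

```text
[-274.1  340.3    6.7] [-0.     -0.      0.6611]
[-725.   534.6   26.7] [-0.     -0.      1.3069]
[-722.7  543.3   26.7] [-0.     -0.      1.3069]
```

Call:
play_rows(motion=[[1,-27,34,0,0,0,0.07],[1,-55,68,0,0,0,0.14],[1,-82,102,0,0,0,0.2],[1,-110,136,0,0,0,0.27],[1,-137,170,0,0,0,0.34],[1,-165,204,0,0,0,0.4],[1,-192,238,0,0,0,0.47],[1,-219,272,0,0,0,0.54],[1,-247,306,3,0,0,0.6],[1,-274,340,6,0,0,0.66]])

```text
clock: 1.55
position: [0.4206, 0.2487, 0.2211]
ee_rot: [-2.979, -0.995, -0.001]
force: [0.6, 0.8, 0.1]
width: 0.993
```

```bash
python3 go.py .49,-.236,.2 .499,-.236,.2; python3 -c "
from h import *
p=cam('wrist');cv2.imwrite('pics/w1.png',p['img'])
s=arm.observe();print(s['position'],s['clock'])"
```

```text
[-235.8  429.1   20.7] [-5.000e-04 -9.000e-04  6.445e-01]
[-228.6  434.5   20.7] [-5.000e-04 -9.000e-04  6.445e-01]
[0.42488807 0.24164077 0.22087314] 1.6
```

Call:
play_rows(motion=[[1,-23,43,2,0,0,0.06],[1,-46,87,4,0,0,0.13],[1,-69,130,6,0,0,0.2],[1,-91,174,8,0,0,0.26],[1,-114,217,10,0,0,0.32],[1,-137,261,12,0,0,0.39],[1,-160,304,14,0,0,0.45],[1,-183,348,16,0,0,0.52],[1,-206,391,18,0,0,0.58],[1,-229,434,20,0,0,0.644]])

```text
clock: 2.6
position: [0.4973, -0.245, 0.2024]
ee_rot: [3.139, -0.02, 0.006]
force: [1.4, -0.6, 0.6]
width: 0.994
```

Call:
play_rows(motion=[[1,0,0,0,0,0,0],[1,0,0,0,0,0,0]])

```text
clock: 2.8
position: [0.497, -0.2464, 0.2023]
ee_rot: [3.139, -0.024, 0.005]
force: [-0.0, 0.4, 0.0]
width: 0.999
```

```bash
python3 go.py .499,-.236,.083; python3 - <<'E'
from h import *
from m import cen
p=cam('wrist');cv2.imwrite('pics/w2.png',p['img']);w=cloud(p)
hsv=cv2.cvtColor(p["img"],cv2.COLOR_BGR2HSV)
k=((hsv[...,0]<8)|(hsv[...,0]>172))&(hsv[...,1]>170)&(w[...,2]>.1)
print(k.sum())
c,s=cen(k);print("pin",c,s,atz(p,*c,.108)); 
print(arm.observe()['position'],arm.observe()['ee_rot'],arm.observe()['clock'])
E
```

```text
[  1.5 -10.8 119.2] [ 0.0028 -0.0031 -0.0153]
1563
pin [327.4862444 227.081254 ] [ 306  205   44   45 1563] [ 0.49978978 -0.23695894  0.108     ]
[ 0.49723844 -0.24463231  0.20217104] [ 3.13981295 -0.01964681  0.00474772] 2.85
```

View pics/w2.png

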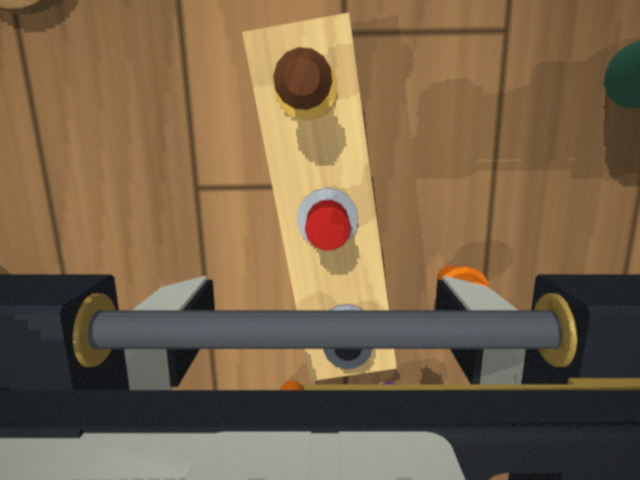

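Call:
play_rows(motion=[[1,2,-8,0,0.002,-0.002,-0.013],[1,2,-8,20,0.002,-0.002,-0.013],[1,2,-8,45,0.002,-0.002,-0.013],[1,2,-8,70,0.002,-0.002,-0.013],[1,2,-8,78,0.002,-0.002,-0.013],[1,2,-8,78,0.002,-0.002,-0.013]])

```text
clock: 3.45
position: [0.4994, -0.2348, 0.1235]
ee_rot: [-3.14, -0.005, 0.001]
force: [0.4, -0.2, 0.5]
width: 0.999
```

```bash
python3 go.py .4997,-.2365,.084
```

```text
[ 0.3  1.8 39.5] [-0.0016  0.0008  0.0031]
```

Call:
play_rows(motion=[[1,0.3,1.8,15,-0.001,0.001,0.003],[1,0.3,1.8,30,-0.001,0.001,0.003],[1,0.3,1.8,39,-0.001,0.001,0.003],[1,0.3,1.8,39,-0.001,0.001,0.003],[0.2,0.3,1.8,39,-0.001,0.001,0.003],[-1,0.3,1.8,39,-0.001,0.001,0.003],[-1,0.3,1.8,39,-0.001,0.001,0.003],[-1,0.3,1.8,39,-0.001,0.001,0.003],[-1,0.3,1.8,39,-0.001,0.001,0.003],[-1,0.3,1.8,39,-0.001,0.001,0.003]], force=40)

```text
clock: 4.45
position: [0.4997, -0.2366, 0.0846]
ee_rot: [-3.141, -0.0, -0.0]
force: [-0.1, -0.9, -0.2]
width: 0.527
```

Call:
play_rows(motion=[[-1,0,0,0,0,0,0],[-1,0,0,0,0,0,0],[-1,0,0,0,0,0,0]])

```text
clock: 4.75
position: [0.4997, -0.2366, 0.0846]
ee_rot: [-3.141, -0.0, -0.0]
force: [0.3, 0.2, 1.3]
width: 0.32
```

Call:
play_rows(motion=[[-1,0,0,-30,0,0,0],[-1,0,0,-70,0,0,0],[-1,0,0,-110,0,0,0],[-1,-2,-20,-130,0,0,0],[-1,-6,-60,-130,0,0,0],[-1,-10,-100,-130,0,0,0],[-1,-14,-145,-130,0,0,0],[-1,-18,-190,-130,0,0,0],[-1,-22,-235,-130,0,0,0],[-1,-26,-280,-130,0,0,0]])

```text
clock: 5.75
position: [0.4728, 0.045, 0.2147]
ee_rot: [-3.141, 0.0, -0.0]
force: [1.3, -0.7, -2.1]
width: 0.317
```

```bash
python3 go.py .4624,.2775,.215; python3 -c "
from h import *
s=arm.observe();print(s['width'],s['force'])"
```

```text
[-1.050e+01 -2.325e+02 -1.000e-01] [-0.0008 -0.     -0.0001]
0.31714866838338407 [ 1.31784195 -0.74699875 -2.12166883]
```

Call:
play_rows(motion=[[-1,-2,-45,0,0,0,0],[-1,-4,-90,0,0,0,0],[-1,-6,-125,0,0,0,0],[-1,-7,-140,0,0,0,0],[-1,-7,-140,0,0,0,0],[-1,-7,-140,0,0,0,0]])

```text
clock: 6.35
position: [0.4658, 0.184, 0.2146]
ee_rot: [3.141, -0.001, -0.001]
force: [0.4, -0.0, -3.1]
width: 0.317
```

```bash
python3 - <<'E'
from h import *
from m import cen
s=arm.observe();print(s['position'],s['ee_rot'],s['force'])
p=cam('wrist');a=p['img'];w=cloud(p);cv2.imwrite('pics/w3.png',a)
hsv=cv2.cvtColor(a,cv2.COLOR_BGR2HSV)
z=w[...,2]
k=(z>.048)&(z<.07)
r=cv2.minAreaRect((w[k][:,:2]*1e4).astype(np.float32));print("block",np.array(r[0])/1e4,np.array(r[1])/1e4,r[2])
h=~((z>.055)&(z<.075))
print(arm.look_for(p,"plate")[:2])
E
```

```text
[0.465775   0.18395209 0.21457573] [ 3.14137746e+00 -9.98986450e-04 -6.94692250e-04] [ 0.37522976 -0.02257158 -3.07478299]
block [0.50640361 0.21322988] [0.18554133 0.2110665 ] 83.75930786132812
[{'box': [0.3972, 0.1283, 0.4217, 0.4642], 'score': 0.68}]
```

View pics/w3.png

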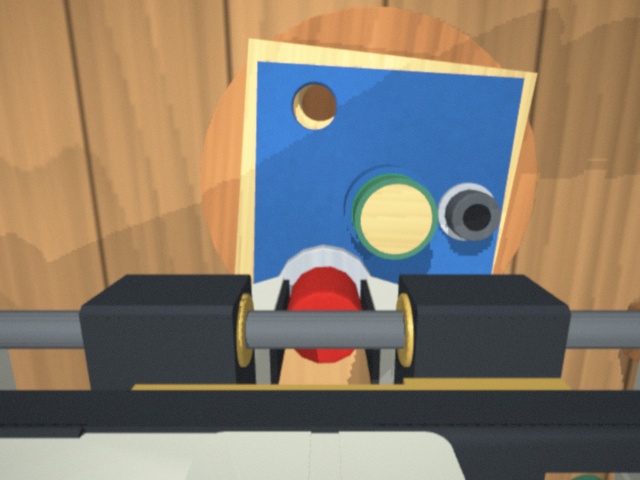

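```bash
python3 - <<'E'
from h import *
from m import cen
p=cam('wrist');a=p['img'];w=cloud(p);z=w[...,2]
k=(z>.048)&(z<.07);pts=w[k][:,:2]
# corners: extreme points of cloud in block frame
th=np.radians(-6.28);R=np.array([[np.cos(th),-np.sin(th)],[np.sin(th),np.cos(th)]])
q=pts@R
lo,hi=q.min(0),q.max(0);print("x ext",lo[0],hi[0],"y max",hi[1])
print("x pct",np.percentile(q[:,0],[.2,99.8]),np.percentile(q[:,1],99.8))
c=np.array([(lo[0]+hi[0])/2,hi[1]-.105]);print("centre",R@c)
C=R@c
for u,v in ((249,39),(536,74)): print("corner",atz(p,u,v,.055),(atz(p,u,v,.055)[:2]-C)@R)
m=np.zeros_like(k);m[150:270,420:520]=1
cc,s=cen(m&(z>.08)&(z<.095));f=atz(p,*cc,.087);print("fitted",cc,s,f,(f[:2]-C)@R)
hsv=cv2.cvtColor(a,cv2.COLOR_BGR2HSV);m[:]=0;m[70:140,280:350]=1
cc,s=cen(m&~((hsv[...,0]>95)&(hsv[...,0]<125)&(hsv[...,1]>120)));f=atz(p,*cc,.063);print("plate hole A",cc,s,f,(f[:2]-C)@R)
for l in ((-.05,.07),(-.05,-.07)):print("block hole",R@(c+np.array(l)))
# pin in hand: collar top? red top
E
```

```text
x ext 0.3745573578132104 0.5856516325669191 y max 0.3600767858738461
x pct [0.37510308 0.58441561] 0.3596268241574431
centre [0.50512566 0.20102876]
corner [0.41306434 0.31555898 0.055     ] [-0.10403703  0.1037726 ]
corner [0.62038532 0.29190004 0.055     ] [0.10462785 0.10293392]
fitted [474.08008008 214.70720721] [ 449  190   51   50 1998] [0.57277055 0.1942707  0.087     ] [0.06797822 0.00068199]
plate hole A [313.4848301  105.43264563] [ 292   82   44   47 1648] [0.45877984 0.26993288 0.063     ] [-0.05360495  0.06342099]
block hole [0.46308281 0.27607808]
block hole [0.44776858 0.13691819]
```

Call:
play_rows(motion=[[-1,-1,-40,0,0,0,0],[-1,-2,-80,0,0,0,0],[-1,-2.5,-92.5,0,0,0,0],[-1,-2.5,-92.5,25,0,0,0],[-1,-2.5,-92.5,50,0,0,0],[-1,-2.5,-92.5,70,0,0,0],[-1,-2.5,-92.5,78,0,0,0],[-1,-2.5,-92.5,78,0,0,0]])

```text
clock: 7.3
position: [0.4637, 0.2746, 0.1362]
ee_rot: [3.141, -0.006, -0.002]
force: [0.3, -0.1, -1.2]
width: 0.319
```

```bash
python3 go.py .463,.2765,.1 .463,.2765,.0776; python3 - <<'E'
from h import *
p=cam('top');c=p['img'][180:330,55:235];d=p['img']
q=cam('scene')['img'][90:230,360:520]
cv2.imwrite('pics/t2.png',np.hstack([cv2.resize(c,(400,333),interpolation=3),cv2.resize(q,(381,333),interpolation=3)]))
s=arm.observe();print(s['position'],s['force'])
E
```

```text
[-0.6 -1.9 36.2] [ 0.0011  0.0014 -0.0041]
[-0.6 -2.  58.6] [ 0.0011  0.0014 -0.0041]
[0.46454514 0.27552685 0.13769871] [-0.39068682 -0.35102515 -1.38704396]
```

View pics/t2.png

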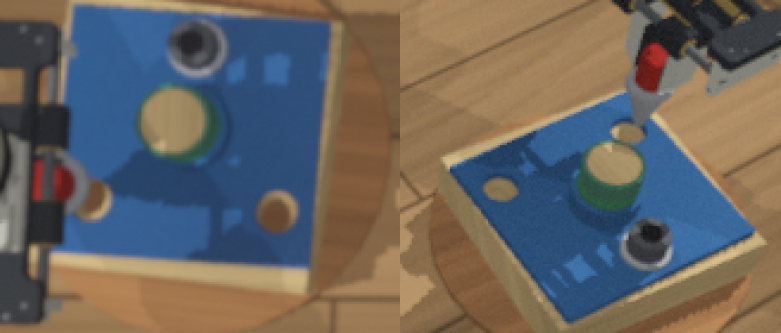

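Call:
play_rows(motion=[[-1,-1,-1.5,0,0.001,0.001,-0.004],[-1,-1,-1.5,0,0.001,0.001,-0.004],[-1,-1,-1.5,10,0.001,0.001,-0.004],[-1,-1,-1.5,18,0.001,0.001,-0.004],[-1,-1,-1.5,22,0.001,0.001,-0.004],[-1,-1,-1.5,22,0.001,0.001,-0.004]])

```text
clock: 8.0
position: [0.463, 0.2767, 0.1147]
ee_rot: [-3.141, -0.001, -0.001]
force: [-1.0, -0.6, -1.4]
width: 0.319
```

```bash
python3 go.py .463,.2765,.1 .463,.2765,.0776; python3 -c "
from h import *
s=arm.observe();print(s['position'],s['force'])"
```

```text
[-0.   0.2 14.7] [-0.0006 -0.0004  0.0004]
[-0.   0.2 37.1] [-0.0006 -0.0004  0.0004]
[0.46301086 0.27666448 0.11468122] [-0.97821853 -0.64279174 -1.40272824]
```

Call:
play_rows(motion=[[-1,0,0,4,0,0,0],[-1,0,0,8,0,0,0],[-1,0,0,12,0,0,0],[-1,0,0,16,0,0,0],[-1,0,0,18,0,0,0],[-1,0,0,20,0,0,0],[-1,0,0,20,0,0,0]])

```text
clock: 8.7
position: [0.4628, 0.2766, 0.0944]
ee_rot: [-3.141, -0.0, -0.0]
force: [-1.4, -0.1, -2.4]
width: 0.32
```

Call:
play_rows(motion=[[-1,0,0,2,0,0,0],[-1,0,0,4,0,0,0],[-1,0,0,6,0,0,0],[-1,0,0,7,0,0,0],[-1,0,0,7,0,0,0]])

```text
clock: 9.2
position: [0.4626, 0.2766, 0.0872]
ee_rot: [-3.141, -0.001, 0.001]
force: [-1.7, 0.4, -3.4]
width: 0.316
```

Call:
play_rows(motion=[[-1,0,0,2,0,0,0],[-1,0,0,4,0,0,0],[-1,0,0,6,0,0,0],[-1,0,0,8,0,0,0],[-1,0,0,9,0,0,0],[-1,0,0,9,0,0,0]])

```text
clock: 9.8
position: [0.4627, 0.2769, 0.0781]
ee_rot: [-3.141, -0.001, 0.0]
force: [-0.0, 3.0, -2.1]
width: 0.318
```

Call:
play_rows(motion=[[-1,0,0,1,0,0,0],[-1,0,0,2,0,0,0],[-1,0,0,2,0,0,0]])

```text
clock: 10.1
position: [0.4633, 0.278, 0.0774]
ee_rot: [-3.139, -0.001, -0.002]
force: [-4.7, 1.9, 14.9]
width: 0.316
```

Call:
play_rows(motion=[[-1,0,0,-1,0,0,0],[0.3,0,0,-1,0,0,0],[0.3,0,0,-1,0,0,0],[0.3,0,0,-1,0,0,0],[0.3,0,0,-1,0,0,0],[0.3,0,0,-25,0,0,0],[0.3,0,0,-70,0,0,0],[0.3,0,20,-110,0,0,0],[0.5,0,60,-120,0,0,0],[1,0,100,-120,0,0,0]])

```text
clock: 11.1
position: [0.4645, 0.1774, 0.1992]
ee_rot: [-3.137, -0.003, -0.008]
force: [0.1, -0.1, -0.0]
width: 0.777
```

```bash
python3 go.py .512,-.3245,.2; python3 - <<'E'
from h import *
from m import cen
s=arm.observe();print(s['position'],s['force'],s['width'])
p=cam('wrist');a=p['img'];w=cloud(p);z=w[...,2]
cv2.imwrite('pics/w4.png',a)
hsv=cv2.cvtColor(a,cv2.COLOR_BGR2HSV)
k=((hsv[...,0]<8)|(hsv[...,0]>172))&(hsv[...,1]>170)
c,s=cen(k);print("pin",c,s,atz(p,*c,.101),np.nanmedian(z[k]))
E
```

```text
[ 46.4 501.9  -3. ] [-0.005  -0.0049  0.0021]
[0.46454367 0.17735457 0.19923955] [ 0.12096962 -0.10176398 -0.03399106] 0.7771208137538175
pin [321.47901093  83.97757332] [ 299   61   46   48 1739] [0.46345215 0.27300152 0.101     ] 0.10010480786923172
```

View pics/w4.png

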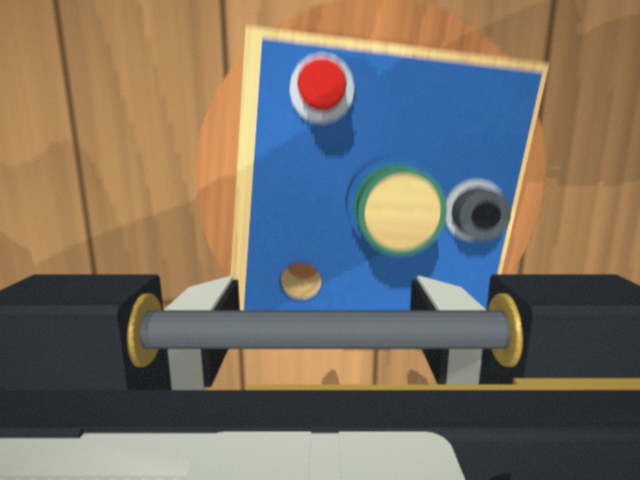

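Call:
play_rows(motion=[[1,4,45,0,-0.003,-0.003,0.002],[1,8,93,0,-0.005,-0.005,0.002],[1,13,141,0,-0.005,-0.005,0.002],[1,18,189,0,-0.005,-0.005,0.002],[1,23,237,0,-0.005,-0.005,0.002],[1,28,285,0,-0.005,-0.005,0.002],[1,32,333,0,-0.005,-0.005,0.002],[1,36,381,0,-0.005,-0.005,0.002],[1,40,429,0,-0.005,-0.005,0.002],[1,44,475,0,-0.005,-0.005,0.002]])

```text
clock: 12.15
position: [0.505, -0.3083, 0.1977]
ee_rot: [3.138, -0.013, -0.004]
force: [0.7, 0.3, 0.4]
width: 1.003
```

Call:
play_rows(motion=[[1,0,10,0,0,0,0],[1,0,10,0,0,0,0],[1,0,10,0,0,0,0]])

```text
clock: 12.45
position: [0.505, -0.3169, 0.1972]
ee_rot: [3.139, -0.012, -0.005]
force: [-0.1, 0.2, -0.3]
width: 1.003
```

```bash
python3 - <<'E'
from h import *
from m import cen
from go import plan
p=cam('wrist');a=p['img'];w=cloud(p);z=w[...,2];cv2.imwrite('pics/w5.png',a)
print(arm.observe()['position'])
d=np.hypot(w[...,0]-.512,w[...,1]+.3245)<.035
k=d&(z>.09)&(z<.105);c,s=cen(k);b=atz(p,*c,.098);print("bolt",c,s,b)
print(np.median(a[k],0))
plan([b[0],b[1],.12],[b[0],b[1],.077])
E
```

```text
[ 0.50530607 -0.31622803  0.19733193]
bolt [336.37655417 253.28507993] [ 310  227   54   54 2252] [ 0.5128774  -0.32617299  0.098     ]
[88. 85. 79.]
[ 7.8  9.7 77.3] [ 0.0023  0.0028 -0.0062]
[  8.    9.6 120.3] [ 0.0023  0.0028 -0.0062]
```

Call:
play_rows(motion=[[1,7.6,9,0,0.002,0.003,-0.006],[1,7.6,9,25,0.002,0.003,-0.006],[1,7.6,9,50,0.002,0.003,-0.006],[1,7.6,9,72,0.002,0.003,-0.006],[1,7.6,9,77,0.002,0.003,-0.006],[1,7.6,9,77,0.002,0.003,-0.006]])

```text
clock: 13.1
position: [0.5129, -0.3246, 0.1199]
ee_rot: [-3.141, -0.002, 0.001]
force: [-0.1, 0.6, 1.2]
width: 1.002
```

```bash
python3 go.py .5127,-.3255,.078
```

```text
[-0.2  0.9 41.9] [-0.0005  0.0008  0.0012]
```

Call:
play_rows(motion=[[1,0,1,15,0,0,0],[1,0,1,30,0,0,0],[1,0,1,40,0,0,0],[1,0,1,42,0,0,0],[1,0,1,42,0,0,0],[-1,0,1,42,0,0,0],[-1,0,1,42,0,0,0],[-1,0,1,42,0,0,0],[-1,0,1,42,0,0,0],[-1,0,1,42,0,0,0]], force=40)

```text
clock: 14.1
position: [0.513, -0.3256, 0.0781]
ee_rot: [-3.141, -0.002, 0.001]
force: [0.6, -0.4, 0.0]
width: 0.616
```

Call:
play_rows(motion=[[-1,0,0,0,0,0,0],[-1,0,0,0,0,0,0],[-1,0,0,0,0,0,0]])

```text
clock: 14.4
position: [0.513, -0.3256, 0.0781]
ee_rot: [-3.141, -0.002, 0.001]
force: [0.1, 0.4, 1.0]
width: 0.378
```

Call:
play_rows(motion=[[-1,0,0,-30,0,0,0],[-1,0,0,-70,0,0,0],[-1,0,0,-110,0,0,0],[-1,-2,-20,-135,0,0,0],[-1,-8,-60,-135,0,0,0],[-1,-14,-105,-135,0,0,0],[-1,-20,-150,-135,0,0,0],[-1,-26,-195,-135,0,0,0],[-1,-32,-240,-135,0,0,0],[-1,-38,-285,-135,0,0,0]])

```text
clock: 15.4
position: [0.4738, -0.039, 0.2131]
ee_rot: [-3.141, -0.002, 0.001]
force: [0.7, 0.4, -2.7]
width: 0.383
```

```bash
python3 go.py .4475,.138,.21;python3 -c "
from h import *
s=arm.observe();print(s['width'],s['force'])"
```

```text
[ -26.1 -177.     3.3] [-0.0007  0.0008  0.0011]
0.3833951558397103 [ 0.74733913  0.37034236 -2.70364138]
```

Call:
play_rows(motion=[[-1,-6,-40,0,0,0,0],[-1,-13,-80,0,0,0,0],[-1,-15,-90,0,0,0,0],[-1,-15,-90,0,0,0,0],[-1,-15,-90,0,0,0,0]])

```text
clock: 15.9
position: [0.4587, 0.0499, 0.2132]
ee_rot: [-3.141, -0.001, 0.001]
force: [0.1, 0.0, -2.4]
width: 0.386
```

```bash
python3 - <<'E'
from h import *
from m import cen
from go import plan
p=cam('wrist');a=p['img'];w=cloud(p);cv2.imwrite('pics/w6.png',a)
hsv=cv2.cvtColor(a,cv2.COLOR_BGR2HSV)
R=cv2.Rodrigues(np.array(p["rvec"],float))[0]
u,v=(p["K"]@(R@np.array([.4477,.138,.063])+np.array(p["tvec"]).ravel()));  # placeholder
E
python3 - <<'E'
import sys;sys.path.insert(0,'.')
from h import *
from m import cen
from go import plan
p=cam('wrist');a=p['img']
hsv=cv2.cvtColor(a,cv2.COLOR_BGR2HSV)
q=cv2.projectPoints(np.array([[.4477,.138,.063]]),np.array(p["rvec"],float),np.array(p["tvec"],float),p["K"],None)[0].ravel();print(q)
m=np.zeros((480,640),bool);m[int(q[1])-32:int(q[1])+32,int(q[0])-32:int(q[0])+32]=1
c,s=cen(m&~((hsv[...,0]>95)&(hsv[...,0]<125)&(hsv[...,1]>120)));print("hole B",c,s,atz(p,*c,.063))
r=arm.observe();print(r['position'])
plan([.4477,.138,.15],[.4477,.138,.0711])
E
```

```text
[308.30879303 102.43379123]
hole B [308.21559074 104.67356882] [ 286   82   45   47 1642] [0.44761785 0.13647487 0.063     ]
[0.45890184 0.04923247 0.2132248 ]
[-11.3 -88.7  63.2] [-0.0002  0.0007 -0.0015]
[-11.2 -88.7 142.1] [-0.0002  0.0007 -0.0015]Traceback (most recent call last):
  File "<stdin>", line 7, in <module>
ValueError: too many values to unpack (expected 2)
```

Hole B agrees to 1.5 mm. Aim at (0.4477, 0.1375).

Call:
play_rows(motion=[[-1,-6,-40,0,0,0,0],[-1,-11,-80,0,0,0,0],[-1,-11,-88,10,0,0,0],[-1,-11,-88,40,0,0,0],[-1,-11,-88,65,0,0,0],[-1,-11,-88,80,0,0,0],[-1,-11,-88,80,0,0,0],[-1,-11,-88,80,0,0,0]])

```text
clock: 16.8
position: [0.4485, 0.136, 0.1335]
ee_rot: [3.141, -0.006, -0.001]
force: [0.5, -0.4, -2.0]
width: 0.381
```

```bash
python3 go.py .4477,.1375,.0711; python3 -c "
from h import *
s=arm.observe();print(s['position'],s['force'])"
```

```text
[-0.7 -1.5 62.4] [ 0.0005  0.0008 -0.0036]
[0.44847837 0.1360282  0.13345897] [ 0.5218195  -0.39612512 -2.04748085]
```

Call:
play_rows(motion=[[-1,-0.7,-1.5,0,0,0.001,-0.004],[-1,-0.7,-1.5,10,0,0.001,-0.004],[-1,-0.7,-1.5,20,0,0.001,-0.004],[-1,-0.7,-1.5,28,0,0.001,-0.004],[-1,-0.7,-1.5,32,0,0.001,-0.004],[-1,-0.7,-1.5,32,0,0.001,-0.004]])

```text
clock: 17.4
position: [0.4473, 0.1373, 0.1007]
ee_rot: [3.14, 0.001, -0.002]
force: [0.0, 0.4, -2.2]
width: 0.384
```

Call:
play_rows(motion=[[-1,0,0,4,0,0,0],[-1,0,0,8,0,0,0],[-1,0,0,12,0,0,0],[-1,0,0,15,0,0,0],[-1,0,0,15,0,0,0]])

```text
clock: 17.9
position: [0.447, 0.1371, 0.0853]
ee_rot: [3.14, 0.001, -0.003]
force: [0.4, -0.0, -2.7]
width: 0.382
```

Call:
play_rows(motion=[[-1,0,0,4,0,0,0],[-1,0,0,8,0,0,0],[-1,0,0,12,0,0,0],[-1,0,0,14,0,0,0],[-1,0,0,14.5,0,0,0],[-1,0,0,14.5,0,0,0]])

```text
clock: 18.5
position: [0.4468, 0.137, 0.071]
ee_rot: [3.14, 0.0, -0.003]
force: [-3.5, -1.0, 5.0]
width: 0.383
```

Call:
play_rows(motion=[[0.4,0,0,-0.5,0,0,0],[0.4,0,0,-0.5,0,0,0],[0.4,0,0,-0.5,0,0,0],[0.4,0,0,-0.5,0,0,0],[0.4,0,0,-15,0,0,0],[0.4,0,0,-50,0,0,0],[0.4,0,0,-95,0,0,0],[0.4,0,30,-135,0,0,0],[0.4,0,75,-140,0,0,0],[0.4,0,100,-140,0,0,0]])

```text
clock: 19.5
position: [0.4479, 0.0346, 0.213]
ee_rot: [3.141, -0.002, 0.002]
force: [-0.2, -0.2, -0.7]
width: 0.7
```

Call:
play_rows(motion=[[0.4,0,0,0,0,0,0],[0.4,0,0,0,0,0,0],[0.4,0,0,0,0,0,0]])

```text
clock: 19.8
position: [0.4479, 0.0357, 0.2128]
ee_rot: [3.141, -0.0, 0.002]
force: [-0.3, -0.0, 0.2]
width: 0.7
```

```bash
python3 - <<'E'
from h import *
p=cam('wrist');w=cloud(p);z=w[...,2];cv2.imwrite('pics/w7.png',p['img'])
for n,x,y in (("pin",.463,.277),("bolt",.4477,.1375)):
    k=(np.hypot(w[...,0]-x,w[...,1]-y)<.02)&(z>.078)&(z<.13);print(n,np.nanpercentile(z[k],[5,50,95]),np.nanmean(w[k],0))
s=arm.observe();print(s['position'],s['force'],s['clock'])
E
```

```text
pin nan [nan nan nan]
bolt [0.08894755 0.09035266 0.09162629] [0.44718085 0.13480783 0.09032322]
[0.44785149 0.03583503 0.21267011] [ 0.15062687 -0.55780205 -0.16584935] 19.85
  return np.nanmean(a, axis, out=out, keepdims=keepdims)
<stdin>:4: RuntimeWarning: Mean of empty slice
```

View pics/w7.png

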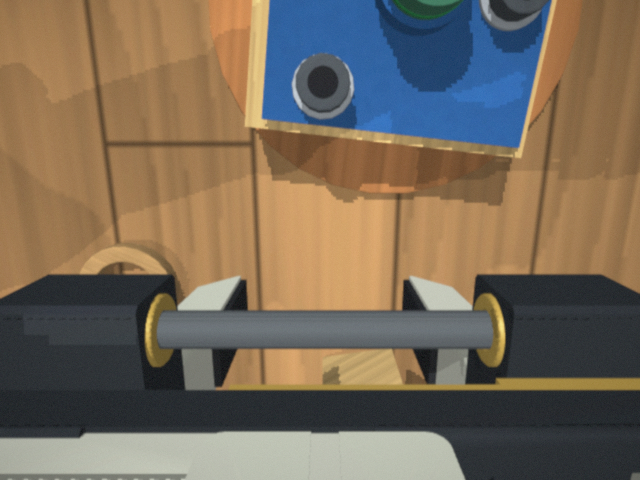

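Bolt top is at 0.0903 m (expected 0.091), so it is home. The pin is outside this view, so I'll check it from the top camera.

```bash
python3 - <<'E'
from h import *
p=cam('top');w=cloud(p);z=w[...,2]
for n,x,y in (("pin",.463,.277),("bolt",.4477,.1375)):
    k=(np.hypot(w[...,0]-x,w[...,1]-y)<.02)&(z>.078)&(z<.13);print(n,k.sum(),np.nanpercentile(z[k],[5,50,95]),np.nanmean(w[k],0))
cv2.imwrite('pics/t8.png',cv2.resize(p['img'][150:340,40:260],None,fx=3,fy=3,interpolation=3))
E
```

```text
pin 244 [0.09746865 0.10117404 0.10394018] [0.46287274 0.27794148 0.10081051]
bolt 0 nan [nan nan nan]
  return np.nanmean(a, axis, out=out, keepdims=keepdims)
<stdin>:4: RuntimeWarning: Mean of empty slice
```

View pics/t8.png

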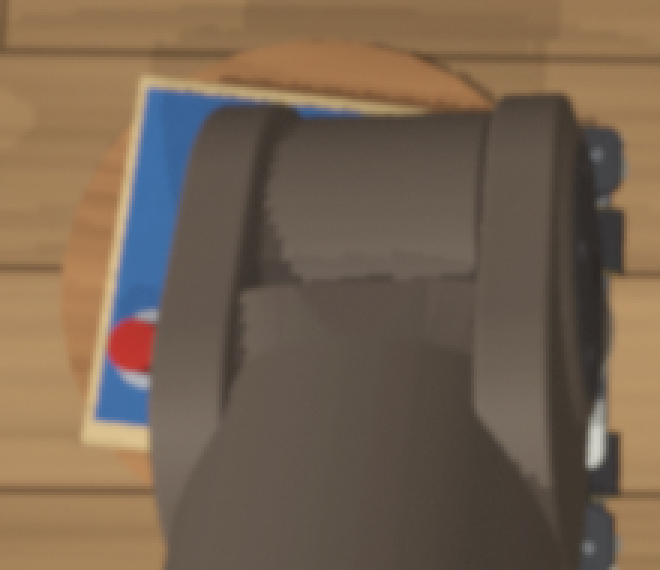

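The pin's top is at 0.101 m, exactly as expected for home, and the arm is clear. Handing in.

```bash
python3 -c "
from cell import arm
print(arm.sign_off())"
```

```text
the job is handed in; nothing more can be done
None
```

The job is done and handed in at about 20 s on the robot's clock. The drift pin is fully home in the +y hole, which brought the blue plate into line. The dark-headed bolt is fully home in the -y hole, and the gripper has let go and is clear.

- **Pin:** the last top-camera check put its top at 0.101 m, which is the height expected when home. It was partly hidden by the arm in that view.
- **Bolt:** the wrist camera put its top at 0.090 m against an expected 0.091 m.
- **Forces:** my pushes stayed low; the highest wrist reading I saw was about 15 N, when the pin's collar seated.
- **Not seen together:** no single picture showed both after release. The pin was outside the wrist view and the arm hid the bolt from the top camera, so each was checked by one camera only.

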